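# Turn the test bar in the bench reader and run the second scan

### The arm

A 7-joint arm with a two-finger parallel gripper is mounted at the origin on the work surface. World frame = base frame: x ahead of the robot, y to its left, z up, the work surface at z = 0. Lengths are in m, angles in rad, forces in N, time in s.
With the tool pointing down it reaches from about 0.4 to 0.75 m from the base axis. Payload 19.5 kg.
Tool frame: the origin (TCP) lies between the finger pads; the fingertips stand 11 mm ahead of it and the grasp point (between the pads) lies 8 mm behind it; z points along the fingers, y is the line along which they close (so a half turn about z gives the same grasp; the last joint's range is limited). The gripper opens to 85 mm and grips with 20 to 120 N. Pads are 22 mm wide; open, the fingers measure 114 mm over their backs; the gripper's body (76 mm by 85 mm) begins 54 mm behind the grasp point. The pads swing forward as they close: fully open they stand 13 mm farther back than shut.
Start: joints at [-1.347, 0.707, -0.028, 1.485, 0.022, 0.951, -0.075], TCP at [0.151, 0.555, 0.242] pointing down, gripper open.
Joint ranges: [-2.71, 2.71], [-0.32, 2.16], [-1.57, 1.52], [0, 2.45], [-1.46, 4.6], [0, 2.02], [-2.83, 2.83]. Speed limits (rad/s): [1.89, 1.89, 2.57, 2.57, 3.01, 3.01, 3.01].

### API

Orientations are given as a unit quaternion [x, y, z, w].
In Python, from plant import env gives the robot as it stands. The module is installed in compiled form; this text tells all that it offers.
- The arm moves only by the tool drive_tool, never from a script. Its argument "series" is a list of rows, each an object of numbers: "x", "y", "z": the shift along the tool's x, y, z normalised to -1 to 1, where 1 is 0.2 m; "wx", "wy", "wz": the turn, a rotation vector about the tool's x, y, z normalised to -1 to 1, where 1 is 1.5 rad. A call has 1 to 8 rows; each row shifts and turns the commanded pose from where the row before left it, along the tool's axes as they then stand; what a row does not reach is not made up. A row lasts 1/10 s, in which the tool goes at most 50 mm and 8.59 degrees, less where a joint would pass 70% of its speed; a pose out of reach is approached as far as the arm can. A call with a number of a shift or a turn outside -1 to 1 is refused whole. A call with a gripper value outside its range is refused whole. "hand" is the opening, from 0 (shut) to 1 (fully open), set as the call begins (left out, the last holds). The fingers move at their own pace and stop on an object; the grip force is fixed at half the most. Time passes only in rows, so rows that do not move let the fingers close. It gives the time, the measured TCP pose, the force, the opening and the grip force at its end, in the units of the state.
- env.sense(): the state, without advancing time (a new reading comes with each control period).
- env.camera(name): name is "side" or "top" or "wrist"; returns a dict with "image" (400x640x3 uint8, blue, green, red), "z_map" (400x640 float32, m along the optical axis (not along the pixel's ray), 0 where there is no reading), "fx", "fy", "cx", "cy" (pixels), "R" (3x3) and "t" (3): a world point X has camera coordinates R X + t. Camera axes: x right, y down, z forward; pixel columns grow to the right and rows downward; lengths in m; the calibration is good to about 2 mm. A picture is of the moment at which its call begins.
- env.job_done(): hands the job in; it is judged then, once.
The state is a dict: "time": time; "joint_positions": joint angles; "qd": joint speeds; "joint_torque": joint torques, N m; "tool_pos": TCP position; "orientation": TCP orientation; "ft_force": force on the tool from outside, world axes, zero at the start; "moment": the same for the moment, N m; "grip_width": finger opening in m; "grip_force": force on a finger pad.
Only numpy, scipy, OpenCV 4.12 (cv2) and the standard library are available. Lean on these libraries where they do the work, as an engineer would, in place of code of your own. Each camera call takes 0.05 s, during which the arm holds its last target. There are 200 camera calls.

### The job

The plain end of the aluminium test bar has been scanned in the bench reader; now scan its tongue end. Draw the bar out, lay it on the open bench and let go of it, then take it by its other half and slide it back into the reader, tongue first, until it is fully home against the stop. Then hold the large jog button on the control box fully down for at least three seconds without a break and let it come up again, leaving the jar, beaker and mouse where they are.

Things in the scene. Friction and masses are not known exactly. Their poses are not given: they have to be found in the camera images.
- reader: The grey bench reader, fixed to the bench; origin on the bench under the tunnel mouth, x into the tunnel, z up. Flat dark steel bed 10 mm high, 150 mm wide, reaching 110 mm out in front of the mouth. Hood over the tunnel 100 mm wide, flat roof 64 mm above the bench. Behind it, 82 to 232 mm past the mouth, a cabinet 190 mm wide and 160 mm tall.
- reader_mouth (a point): Tunnel mouth: point on the bed's top face, mid-width, in the plane of the mouth. x points straight into the tunnel (the way the bar slides in), y across, z up. The tunnel is 82 mm deep, 40 mm wide and 46 mm high inside.
- reader_stop (a point): The flat stop closing the far end of the tunnel: point on the bed's top face, mid-width, 82 mm past the mouth; same axes as reader_mouth.
- bar_center (a point): Centre, half-way up, of the loose aluminium bar: 160 mm long (x, towards the tongue), 30 wide (y), 40 high, about 0.35 kg. It is 30 mm wide from the plain end to 40 mm past the centre, then tapers at 45 degrees to a tongue 16 mm wide, about 33 mm long. At the start it lies on the bed, plain end in the tunnel within 10 mm of the stop, tongue half outside.
- bar_tongue (a point): Middle of the tongue's end face (80 mm from the bar's centre along +x, half-way up); same axes as bar_center.
- bar_plain (a point): Middle of the plain end face (80 mm from the bar's centre along -x, half-way up); same axes as bar_center.
- jog_top (a point): Centre of the top of the jog button: a black round button 36 mm across on top of the grey control box (110 x 90 mm, 45 mm high, fixed to the bench). The button's top stands 69 mm above the bench when up; it is pushed straight down. The point moves with the button.
- jog (a joint): How far the jog button is pressed: 0 is up, 0.008 m is fully down. It springs back by itself; about 2 N start it and about 6 N push it fully down.
- jar: Bystander: closed jar 60 mm across, 85 mm tall; origin under its centre.
- beaker: Bystander: clear plastic beaker 66 mm across the rim, 80 mm tall; origin under its centre.
- mouse: Bystander: white computer mouse 100 x 58 x 30 mm; origin under its centre.
Things that resemble listed ones, but are neither listed nor needed, are in the scene too. What is shaped like the part that bears jog_top but blue is not meant. Of the things shaped like the part that bears bar_center, the aluminium one is meant.

How it is judged:
By the outcome, as a careful person would: the job done as asked, in the order asked, and still so for the second after the job is handed in, with the robot touching nothing.
It also fails if it takes over 72 s, if anything falls off the work surface, if the arm or the gripper's body presses on something with over 40 N, if the wrist force passes 120 N, or if a joint passes its speed limit or range.

## Working session

There is one attempt and no reset: what is moved stays moved. The work goes in short steps, Python scripts to look and compute and a tool call to move; the robot and the scene stay as the last step left them, time stands still between calls to the robot, and variables do not carry over. Pictures are saved under pics/ and viewed, at most 10 in all, crops included, and the job is handed in when it is done.

Besides the shell and the picture viewer there is one more tool, called after ">>>" by a JSON object that holds its "op" and its "data", one argument or row to a line. drive_tool: Moves the arm, as the interface text tells. Scaled input: -1 to 1 covers 0.2 m each way for a shift and 1.5 rad each way for a turn. Its arguments: {"type":"object","properties":{"series":{"type":"array"},"hand":{"type":"number"}},"required":["series"]}

```bash
mkdir -p pics; cat > h.py <<'E'
import numpy as np,cv2
from plant import env
from scipy.spatial.transform import Rotation as Rn
def cam(n,save=None):
    c=env.camera(n)
    if save: cv2.imwrite('pics/'+save,c['image'])
    return c
def pts(c):
    z=c['z_map']; v,u=np.mgrid[:400,:640]
    P=np.stack([(u-c['cx'])/c['fx']*z,(v-c['cy'])/c['fy']*z,z],-1)
    return (P-c['t'])@np.array(c['R'])   # R^T(P-t)
def st():
    s=env.sense(); np.set_printoptions(precision=4,suppress=True)
    print(s['time'],np.array(s['tool_pos']),Rn.from_quat(s['orientation']).as_matrix().round(3).tolist(),'F',np.array(s['ft_force']),'w',s['grip_width'],s['grip_force']); return s
E
python3 - <<'E'
from h import *
st()
a=cam('top','t0.png');b=cam('side','s0.png')
np.savez('t0.npz',**a);np.savez('s0.npz',**b)
E
```

```text
0.0 [0.151  0.5546 0.2418] [[-0.965, 0.263, -0.0], [0.263, 0.965, -0.001], [-0.0, -0.001, -1.0]] F [-0.2644  0.2805 -0.4874] w 0.0852892516412011 0.0
```

View pics/t0.png

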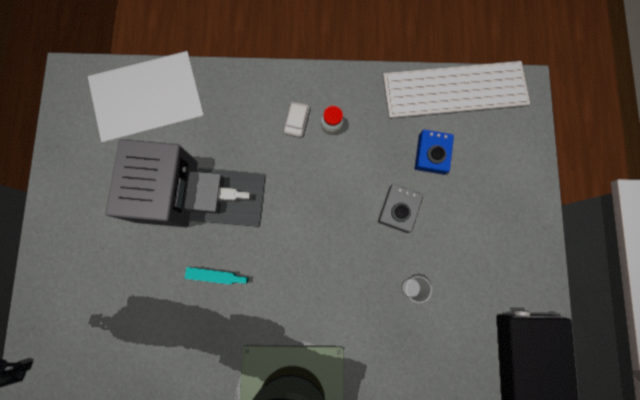

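View pics/s0.png

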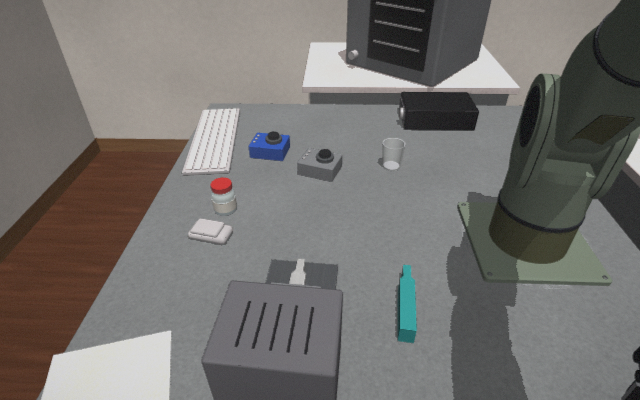

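The top view (up = +x, left = +y) shows the reader at about (190,190) with its mouth facing right, the aluminium bar's tongue at (235,195), the grey box with jog at (402,210), the teal decoy bar at (217,275), the jar at (333,118), the mouse at (297,118) and the beaker at (417,288). The side view shows the same layout, with free bench between the reader and the boxes.

```bash
python3 - <<'E'
from h import *
c=dict(np.load('t0.npz'));P=pts(c);im=c['image'].astype(int)
for n,(u,v) in dict(bed=(255,185),roof=(208,192),cab=(150,180),neck=(225,194),tong=(240,196),jog=(401,211),box=(388,195),jar=(333,116),bk=(417,288),mouse=(297,118),teal=(217,275),bench=(320,230)).items(): print(n,P[v,u].round(4),im[v,u])
reg=np.zeros((400,640),bool);reg[140:235,180:275]=1
def rect(m,name):
    m=m.astype(np.uint8); n,l,s,_=cv2.connectedComponentsWithStats(m)
    i=1+np.argmax(s[1:,4]); q=P[l==i]
    r=cv2.minAreaRect((q[:,:2]*1000).astype(np.float32)); print(name,s[i,4],'c',np.array(r[0])/1000,r[1],r[2],'z',np.median(q[:,2]))
    return q
Z=P[...,2]
q=rect(reg&(Z>.058)&(Z<.07),'roof')
q=rect(reg&(Z>.003)&(Z<.02),'bed')
q=rect(reg&(Z>.035)&(Z<.056),'bar'); print(q[:,:2].min(0),q[:,:2].max(0))
m=np.zeros_like(reg);m[170:250,370:440]=1
rect(m&(Z>.035)&(Z<.052),'box'); rect(m&(Z>.06)&(Z<.08),'jog')
m=np.zeros_like(reg);m[255:300,175:260]=1
rect(m&(Z>.02)&(Z<.06),'teal')
m=np.zeros_like(reg);m[130:230,100:200]=1
rect(m&(Z>.14)&(Z<.18),'cab')
E
```

```text
bed [0.5569 0.1176 0.011 ] [74 75 73]
roof [0.5243 0.2318 0.0636] [114 115 114]
cab [0.532  0.3443 0.1603] [77 76 78]
neck [0.5224 0.1902 0.05  ] [179 182 182]
tong [0.5182 0.1505 0.0481] [172 174 175]
jog [ 0.4836 -0.2757  0.0677] [32 30 30]
box [ 0.5305 -0.2473  0.0417] [80 79 79]
jar [ 0.7352 -0.0936  0.0835] [  2  11 185]
bk [ 0.2841 -0.3292  0.007 ] [149 149 150]
mouse [0.7491 0.0053 0.0289] [177 181 182]
teal [0.3101 0.2    0.0425] [158 165  29]
bench [ 0.4362 -0.0657 -0.0023] [109 113 112]
roof 1266 c [0.52740723 0.24913434] (85.29460144042969, 184.4975128173828) 85.86967468261719 z 0.06341419767911761
bed 2378 c [0.52082214 0.19461264] (197.45457458496094, 187.15765380859375) 84.75071716308594 z 0.009586093479392082
bar 330 c [0.54011493 0.16735945] (84.1622085571289, 63.330387115478516) 85.43964385986328 z 0.049147167123325064
[0.50909784 0.12622697] [0.5748574  0.20925757]
box 1060 c [ 0.49862439 -0.28272702] (90.19749450683594, 111.1304931640625) 70.75321197509766 z 0.044127751315633054
jog 146 c [ 0.48382336 -0.27754822] (35.153587341308594, 31.93863296508789) 89.81214141845703 z 0.06818978103103701
teal 674 c [0.30717886 0.2047168 ] (160.0665740966797, 30.097055435180664) 83.59373474121094 z 0.03913653608450933
cab 5119 c [0.53589502 0.36203601] (153.57395935058594, 190.09390258789062) 86.12446594238281 z 0.1594299416670624
```

>>> {"op": "drive_tool", "data": {
  "series": [
    {"x": -0.164, "y": -0.0924},
    {"x": -0.164, "y": -0.0924},
    {"x": -0.164, "y": -0.0924},
    {"x": -0.164, "y": -0.0924},
    {"x": -0.164, "y": -0.0924},
    {"x": -0.164, "y": -0.0924},
    {"x": -0.164, "y": -0.0924}
  ],
  "hand": 1
}}

```text
invalid input
```

>>> {"op": "drive_tool", "data": {
  "series": [
    {"x": -0.164, "y": -0.0924},
    {"x": -0.164, "y": -0.0924},
    {"x": -0.164, "y": -0.0924},
    {"x": -0.164, "y": -0.0924},
    {"x": -0.164, "y": -0.0924},
    {"x": -0.164, "y": -0.0924},
    {"x": -0.164, "y": -0.0924}
  ]
}}

```text
invalid input
```

>>> {"op": "drive_tool", "data": {
  "series": [
    {"wz": 0.0915},
    {"wz": 0.0915},
    {"wz": 0.0915},
    {"wz": 0.0915},
    {"wz": 0.0915}
  ]
}}

```text
invalid input
```

>>> {"op": "drive_tool", "data": {
  "series": [
    {"wz": 0.0915},
    {"wz": 0.0915},
    {"wz": 0.0915},
    {"wz": 0.0915},
    {"wz": 0.0915},
    {}
  ]
}}

```text
invalid input
```

```bash
python3 - <<'E'
from h import *
s=st();print(np.array(s['joint_positions']))
c=cam('wrist','w1.png');np.savez('w1.npz',**c)
E
```

```text
0.1 [0.151  0.5546 0.2419] [[-0.965, 0.263, -0.0], [0.263, 0.965, -0.001], [-0.0, -0.001, -1.0]] F [-0.6116 -0.191  -0.2076] w 0.08523946029074415 0.0
[-1.3467  0.707  -0.0276  1.485   0.022   0.9509 -0.0755]
```

View pics/w1.png

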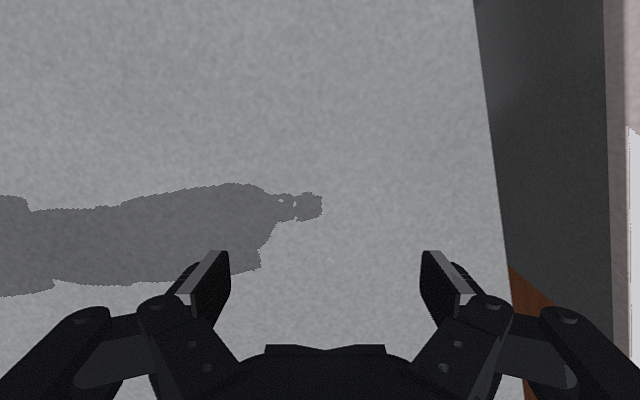

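All four calls were refused, so the arm has not moved. The wrist picture shows only bare bench and the open fingers at the bottom, around (210,270) and (440,270). Each row probably needs all six numbers.

>>> {"op": "drive_tool", "data": {
  "series": [
    {"x": -0.164, "y": -0.092, "z": 0, "wx": 0, "wy": 0, "wz": 0},
    {"x": -0.164, "y": -0.092, "z": 0, "wx": 0, "wy": 0, "wz": 0}
  ],
  "hand": 1
}}

```text
time: 0.35
tool_pos: [0.2047, 0.5013, 0.2419]
orientation: [0.132, 0.991, -0.0, -0.0]
ft_force: [1.2, 0.3, -0.1]
grip_width: 0.0852
grip_force: 0.0
```

>>> {"op": "drive_tool", "data": {
  "series": [
    {"x": -0.164, "y": -0.0924, "z": 0, "wx": 0, "wy": 0, "wz": 0},
    {"x": -0.164, "y": -0.0924, "z": 0, "wx": 0, "wy": 0, "wz": 0},
    {"x": -0.164, "y": -0.0924, "z": 0, "wx": 0, "wy": 0, "wz": 0},
    {"x": -0.164, "y": -0.0924, "z": 0, "wx": 0, "wy": 0, "wz": 0},
    {"x": -0.164, "y": -0.0924, "z": 0, "wx": 0, "wy": 0, "wz": 0},
    {"x": -0.164, "y": -0.0924, "z": 0, "wx": 0, "wy": 0, "wz": 0}
  ]
}}

```text
time: 0.95
tool_pos: [0.3663, 0.3421, 0.2422]
orientation: [0.132, 0.991, -0.0, -0.0]
ft_force: [-0.3, -0.4, -0.2]
grip_width: 0.0855
grip_force: 0.0
```

>>> {"op": "drive_tool", "data": {
  "series": [
    {"x": -0.164, "y": -0.0924, "z": 0, "wx": 0, "wy": 0, "wz": 0},
    {"x": -0.164, "y": -0.0924, "z": 0, "wx": 0, "wy": 0, "wz": 0},
    {"x": -0.164, "y": -0.0924, "z": 0, "wx": 0, "wy": 0, "wz": 0},
    {"x": -0.164, "y": -0.0924, "z": 0, "wx": 0, "wy": 0, "wz": 0},
    {"x": -0.164, "y": -0.0924, "z": 0, "wx": 0, "wy": 0, "wz": 0},
    {"x": -0.164, "y": -0.0924, "z": 0, "wx": 0, "wy": 0, "wz": 0}
  ]
}}

```text
time: 1.55
tool_pos: [0.5271, 0.1833, 0.2422]
orientation: [0.133, 0.991, -0.0, -0.0]
ft_force: [-0.8, 1.0, 0.5]
grip_width: 0.0857
grip_force: 0.0
```

>>> {"op": "drive_tool", "data": {
  "series": [
    {"x": 0, "y": 0, "z": 0, "wx": 0, "wy": 0, "wz": 0.0915},
    {"x": 0, "y": 0, "z": 0, "wx": 0, "wy": 0, "wz": 0.0915},
    {"x": 0, "y": 0, "z": 0, "wx": 0, "wy": 0, "wz": 0.0915},
    {"x": 0, "y": 0, "z": 0, "wx": 0, "wy": 0, "wz": 0.0915},
    {"x": 0, "y": 0, "z": 0, "wx": 0, "wy": 0, "wz": 0.0915}
  ]
}}

```text
time: 2.05
tool_pos: [0.5261, 0.1846, 0.2421]
orientation: [0.461, 0.888, -0.0, -0.0]
ft_force: [-0.1, 0.9, -0.7]
grip_width: 0.0854
grip_force: 0.0
```

>>> {"op": "drive_tool", "data": {
  "series": [
    {"x": 0, "y": 0, "z": 0, "wx": 0, "wy": 0, "wz": 0.0915},
    {"x": 0, "y": 0, "z": 0, "wx": 0, "wy": 0, "wz": 0.0915},
    {"x": 0, "y": 0, "z": 0, "wx": 0, "wy": 0, "wz": 0.0915},
    {"x": 0, "y": 0, "z": 0, "wx": 0, "wy": 0, "wz": 0.0915},
    {"x": 0, "y": 0, "z": 0, "wx": 0, "wy": 0, "wz": 0.0915},
    {"x": 0, "y": 0, "z": 0, "wx": 0, "wy": 0, "wz": 0}
  ]
}}

```text
time: 2.65
tool_pos: [0.526, 0.1849, 0.2421]
orientation: [0.731, 0.682, -0.0, 0.0]
ft_force: [-0.3, -0.3, 0.8]
grip_width: 0.0851
grip_force: 0.0
```

```bash
python3 - <<'E'
from h import *
s=st();print(np.array(s['joint_positions']))
c=cam('wrist','w2.png');np.savez('w2.npz',**c)
E
```

```text
2.65 [0.526  0.1849 0.2421] [[0.07, 0.998, -0.0], [0.998, -0.07, -0.001], [-0.001, -0.0, -1.0]] F [-0.3237 -0.2615  0.7632] w 0.0850811469461986 0.0
[-0.5503  0.7009  0.303   1.5557 -0.2432  0.9228 -0.2368]
```

View pics/w2.png

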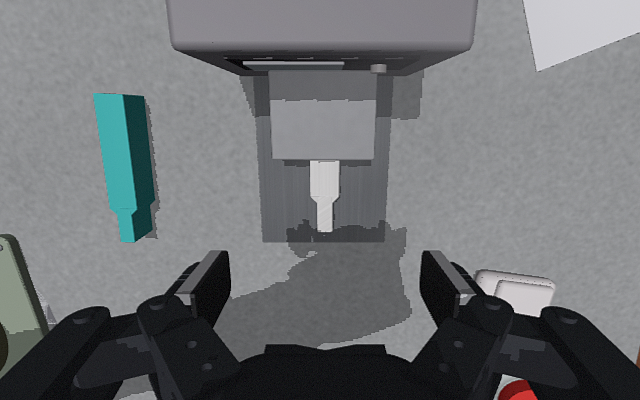

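The wrist view shows the hood roof with its front edge at row 158 (columns 272-375), the bar's wide part at columns 310-340, its tongue end at row 232, and the bed's front edge at row 241.

```bash
python3 - <<'E'
from h import *
c=dict(np.load('w2.npz'));P=pts(c);im=c['image'].astype(int);Z=P[...,2]
def ray(u,v,z):
    R,t=c['R'],c['t']; o=-R.T@t; d=R.T@np.array([(u-c['cx'])/c['fx'],(v-c['cy'])/c['fy'],1]); return (o+d*(z-o[2])/d[2])[:2]
g=im.mean(2)
# bar edges per row (bright)
for v in (165,172,180,188,205,212,220,228):
    u=np.where(g[v,295:355]>165)[0]+295; a,b=ray(u[0]-.5,v,.05),ray(u[-1]+.5,v,.05); print(v,u[0],u[-1],'mid',(a+b)/2,'w',np.linalg.norm(a-b))
v=np.where(g[150:245,325]>165)[0]+150; print('rows',v[0],v[-1],ray(325,v[0],.05),ray(325,v[-1]+.5,.05))
# bed edges
for v in (190,230): 
    r=g[v,240:410]; d=np.abs(np.gradient(cv2.GaussianBlur(r.reshape(1,-1),(5,1),0)[0])); print(v,[240+i for i in np.argsort(-d)[:8]])
m=((Z>.058)&(Z<.068)); m[:, :250]=0;m[:,400:]=0
for u in (285,300,350,365):
    vv=np.where(m[:,u])[0]; print('roof front',u,vv.max(),ray(u,vv.max()+.5,.064))
for v in (110,130,150):
    uu=np.where(m[v])[0]; a,b=ray(uu.min()-.5,v,.064),ray(uu.max()+.5,v,.064); print('roof',v,(a+b)/2,np.linalg.norm(a-b))
m=((Z>.004)&(Z<.016));
for u in (275,290,350,370):
    vv=np.where(m[160:260,u])[0]+160; print('bed front',u,vv.max(),ray(u,vv.max()+.5,.01))
for v in (180,200,220,235):
    uu=np.where(m[v,230:420])[0]+230; a,b=ray(uu.min()-.5,v,.01),ray(uu.max()+.5,v,.01); print('bed',v,(a+b)/2,np.linalg.norm(a-b))
E
```

```text
165 310 338 mid [0.52723077 0.19912609] w 0.029630377416357843
172 310 338 mid [0.5267144  0.19189007] w 0.029809317858649275
180 310 338 mid [0.52611659 0.18351256] w 0.030016486071814803
188 310 338 mid [0.5255104 0.1750178] w 0.030226553984772753
205 317 331 mid [0.52419373 0.15656567] w 0.015870443972810948
212 317 331 mid [0.52363991 0.1488048 ] w 0.01596971264329865
220 317 331 mid [0.52299844 0.1398155 ] w 0.016084694120341348
228 318 331 mid [0.52288636 0.13065774] w 0.015121247316432869
rows 162 231 [0.52846684 0.20212887] [0.52314082 0.12658785]
190 [np.int64(338), np.int64(339), np.int64(310), np.int64(309), np.int64(337), np.int64(311), np.int64(387), np.int64(386)]
230 [np.int64(332), np.int64(331), np.int64(333), np.int64(317), np.int64(318), np.int64(321), np.int64(320), np.int64(316)]
roof front 285 159 [0.48996683 0.20953448]
roof front 300 159 [0.50452479 0.20850552]
roof front 350 159 [0.55305006 0.20507574]
roof front 365 159 [0.56760725 0.20404684]
roof 110 [0.52971985 0.25320874] 0.09894983881716002
roof 130 [0.52839583 0.23498219] 0.09869940756743859
roof 150 [0.52654561 0.21617239] 0.0994056376938295
bed front 275 241 [0.4598502  0.10212349]
bed front 290 241 [0.47823536 0.10082468]
bed front 350 241 [0.55177363 0.0956296 ]
bed front 370 241 [0.57628553 0.09389797]
bed 180 [0.52365874 0.17498558] 0.14886976815317765
bed 200 [0.52190703 0.15087155] 0.14913481678458748
bed 220 [0.52009227 0.12588942] 0.1494094071525563
bed 235 [0.51868775 0.10655455] 0.14901122415257703
```

>>> {"op": "drive_tool", "data": {
  "series": [
    {"x": 0, "y": 0, "z": 0.14, "wx": 0, "wy": 0, "wz": 0},
    {"x": 0, "y": 0, "z": 0.2, "wx": 0, "wy": 0, "wz": 0},
    {"x": 0, "y": 0, "z": 0.2, "wx": 0, "wy": 0, "wz": 0},
    {"x": 0, "y": 0, "z": 0.2, "wx": 0, "wy": 0, "wz": 0},
    {"x": 0, "y": 0, "z": 0.15, "wx": 0, "wy": 0, "wz": 0},
    {"x": 0, "y": 0, "z": 0.1, "wx": 0, "wy": 0, "wz": 0},
    {"x": 0, "y": 0, "z": 0.08, "wx": 0, "wy": 0, "wz": 0},
    {"x": 0, "y": 0, "z": 0, "wx": 0, "wy": 0, "wz": 0}
  ]
}}

```text
time: 3.5
tool_pos: [0.5253, 0.1844, 0.0266]
orientation: [0.729, 0.684, -0.001, -0.001]
ft_force: [-0.0, 0.1, -0.2]
grip_width: 0.0853
grip_force: 0.0
```

>>> {"op": "drive_tool", "data": {
  "series": [
    {"x": 0, "y": 0.001, "z": 0, "wx": 0, "wy": 0, "wz": 0},
    {"x": 0, "y": 0, "z": 0, "wx": 0, "wy": 0, "wz": 0},
    {"x": 0, "y": 0, "z": 0, "wx": 0, "wy": 0, "wz": 0},
    {"x": 0, "y": 0, "z": 0, "wx": 0, "wy": 0, "wz": 0},
    {"x": 0, "y": 0, "z": 0, "wx": 0, "wy": 0, "wz": 0},
    {"x": 0, "y": 0, "z": 0, "wx": 0, "wy": 0, "wz": 0},
    {"x": 0, "y": 0, "z": 0, "wx": 0, "wy": 0, "wz": 0},
    {"x": 0, "y": 0, "z": 0, "wx": 0, "wy": 0, "wz": 0}
  ],
  "hand": 0
}}

```text
time: 4.3
tool_pos: [0.5266, 0.1848, 0.0291]
orientation: [0.73, 0.683, 0.0, 0.0]
ft_force: [-2.3, -0.1, 10.5]
grip_width: 0.0295
grip_force: 60.9
```

>>> {"op": "drive_tool", "data": {
  "series": [
    {"x": 0, "y": 0, "z": -0.015, "wx": 0, "wy": 0, "wz": 0},
    {"x": -0.05, "y": 0, "z": 0, "wx": 0, "wy": 0, "wz": 0},
    {"x": -0.08, "y": 0, "z": 0, "wx": 0, "wy": 0, "wz": 0},
    {"x": -0.1, "y": 0, "z": 0, "wx": 0, "wy": 0, "wz": 0},
    {"x": -0.1, "y": 0, "z": 0, "wx": 0, "wy": 0, "wz": 0},
    {"x": -0.1, "y": 0, "z": 0, "wx": 0, "wy": 0, "wz": 0},
    {"x": -0.1, "y": 0, "z": 0, "wx": 0, "wy": 0, "wz": 0},
    {"x": -0.05, "y": 0, "z": 0, "wx": 0, "wy": 0, "wz": 0}
  ]
}}

```text
time: 5.1
tool_pos: [0.5183, 0.0664, 0.0314]
orientation: [0.731, 0.682, -0.0, 0.0]
ft_force: [0.0, 0.4, -4.1]
grip_width: 0.0294
grip_force: 59.4
```

>>> {"op": "drive_tool", "data": {
  "series": [
    {"x": 0, "y": 0, "z": -0.1, "wx": 0, "wy": 0, "wz": 0},
    {"x": 0, "y": 0, "z": -0.1, "wx": 0, "wy": 0, "wz": 0},
    {"x": -0.05, "y": 0, "z": -0.1, "wx": 0, "wy": 0, "wz": 0},
    {"x": -0.1, "y": 0, "z": 0, "wx": 0, "wy": 0, "wz": 0},
    {"x": -0.1, "y": 0, "z": 0, "wx": 0, "wy": 0, "wz": 0},
    {"x": -0.1, "y": 0, "z": 0, "wx": 0, "wy": 0, "wz": 0},
    {"x": -0.1, "y": 0, "z": 0, "wx": 0, "wy": 0, "wz": 0},
    {"x": -0.05, "y": 0, "z": 0, "wx": 0, "wy": 0, "wz": 0}
  ]
}}

```text
time: 5.9
tool_pos: [0.5116, -0.0325, 0.0913]
orientation: [0.731, 0.682, -0.0, 0.0]
ft_force: [0.3, -0.1, -3.9]
grip_width: 0.0289
grip_force: 60.4
```

>>> {"op": "drive_tool", "data": {
  "series": [
    {"x": 0, "y": 0, "z": 0, "wx": 0, "wy": 0, "wz": 0.0952},
    {"x": 0, "y": 0, "z": 0, "wx": 0, "wy": 0, "wz": 0.0952},
    {"x": 0, "y": 0, "z": 0, "wx": 0, "wy": 0, "wz": 0.0952},
    {"x": 0, "y": 0, "z": 0, "wx": 0, "wy": 0, "wz": 0.0952},
    {"x": 0, "y": 0, "z": 0, "wx": 0, "wy": 0, "wz": 0.0952},
    {"x": 0, "y": 0, "z": 0, "wx": 0, "wy": 0, "wz": 0.0952}
  ]
}}

```text
time: 6.5
tool_pos: [0.5118, -0.0302, 0.0913]
orientation: [0.949, 0.315, 0.0, -0.0]
ft_force: [-0.1, 0.2, -3.7]
grip_width: 0.0294
grip_force: 60.3
```

>>> {"op": "drive_tool", "data": {
  "series": [
    {"x": 0, "y": 0, "z": 0, "wx": 0, "wy": 0, "wz": 0.0952},
    {"x": 0, "y": 0, "z": 0, "wx": 0, "wy": 0, "wz": 0.0952},
    {"x": 0, "y": 0, "z": 0, "wx": 0, "wy": 0, "wz": 0.0952},
    {"x": 0, "y": 0, "z": 0, "wx": 0, "wy": 0, "wz": 0.0952},
    {"x": 0, "y": 0, "z": 0, "wx": 0, "wy": 0, "wz": 0.0952},
    {"x": -0.1, "y": 0, "z": 0, "wx": 0, "wy": 0, "wz": 0},
    {"x": -0.1, "y": 0, "z": 0, "wx": 0, "wy": 0, "wz": 0},
    {"x": -0.1, "y": 0, "z": 0, "wx": 0, "wy": 0, "wz": 0}
  ]
}}

```text
time: 7.3
tool_pos: [0.4511, -0.0261, 0.0913]
orientation: [0.999, -0.033, -0.0, 0.0]
ft_force: [0.3, -1.2, -4.1]
grip_width: 0.0291
grip_force: 60.3
```

>>> {"op": "drive_tool", "data": {
  "series": [
    {"x": -0.1, "y": 0, "z": 0, "wx": 0, "wy": 0, "wz": 0},
    {"x": -0.05, "y": 0, "z": 0, "wx": 0, "wy": 0, "wz": 0},
    {"x": 0, "y": 0, "z": 0.1, "wx": 0, "wy": 0, "wz": 0},
    {"x": 0, "y": 0, "z": 0.1, "wx": 0, "wy": 0, "wz": 0},
    {"x": 0, "y": 0, "z": 0.05, "wx": 0, "wy": 0, "wz": 0},
    {"x": 0, "y": 0, "z": 0, "wx": 0, "wy": 0, "wz": 0}
  ]
}}

```text
time: 7.9
tool_pos: [0.4217, -0.0246, 0.0405]
orientation: [0.999, -0.034, -0.001, -0.0]
ft_force: [0.4, -0.3, -4.3]
grip_width: 0.0291
grip_force: 60.2
```

```bash
python3 - <<'E'
from h import *
s=st();print(np.array(s['joint_positions']))
c=cam('side','s1.png')
E
```

```text
7.9 [ 0.4217 -0.0246  0.0405] [[0.998, -0.068, -0.001], [-0.068, -0.998, 0.001], [-0.001, -0.001, -1.0]] F [ 0.3582 -0.2833 -4.3063] w 0.029110243534903775 60.22186875343323
[-0.0457  0.9231  0.0528  2.1968 -1.0658  0.049  -0.5873]
```

View pics/s1.png

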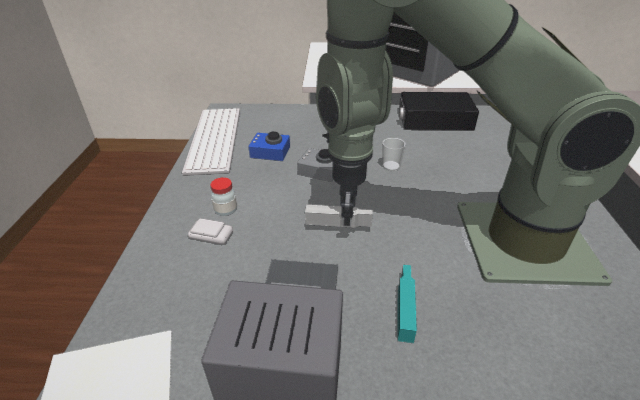

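The bar hangs level in the grip at about (338,217), with its tongue towards the robot and clear of everything. Joint 6 is close to its lower limit, so I'll lay the bar farther out.

>>> {"op": "drive_tool", "data": {
  "series": [
    {"x": 0.08, "y": 0, "z": 0, "wx": 0, "wy": 0, "wz": 0},
    {"x": 0.1, "y": 0, "z": 0, "wx": 0, "wy": 0, "wz": 0},
    {"x": 0.07, "y": 0, "z": 0, "wx": 0, "wy": 0, "wz": 0},
    {"x": 0, "y": 0, "z": 0.05, "wx": 0, "wy": 0, "wz": 0},
    {"x": 0, "y": 0, "z": 0.03, "wx": 0, "wy": 0, "wz": 0},
    {"x": 0, "y": 0, "z": 0.01, "wx": 0, "wy": 0, "wz": 0},
    {"x": 0, "y": 0, "z": 0, "wx": 0, "wy": 0, "wz": 0},
    {"x": 0, "y": 0, "z": 0, "wx": 0, "wy": 0, "wz": 0}
  ]
}}

```text
time: 8.75
tool_pos: [0.4719, -0.0282, 0.0237]
orientation: [0.999, -0.034, 0.0, -0.0]
ft_force: [0.4, -0.2, -2.8]
grip_width: 0.0294
grip_force: 60.4
```

>>> {"op": "drive_tool", "data": {
  "series": [
    {"x": 0, "y": 0, "z": 0.005, "wx": 0, "wy": 0, "wz": 0},
    {"x": 0, "y": 0, "z": 0.005, "wx": 0, "wy": 0, "wz": 0},
    {"x": 0, "y": 0, "z": 0, "wx": 0, "wy": 0, "wz": 0}
  ]
}}

```text
time: 9.05
tool_pos: [0.4719, -0.0282, 0.0213]
orientation: [0.999, -0.034, -0.0, 0.0]
ft_force: [-0.8, -0.1, -4.1]
grip_width: 0.0292
grip_force: 60.4
```

>>> {"op": "drive_tool", "data": {
  "series": [
    {"x": 0, "y": 0, "z": 0.005, "wx": 0, "wy": 0, "wz": 0},
    {"x": 0, "y": 0, "z": 0.005, "wx": 0, "wy": 0, "wz": 0},
    {"x": 0, "y": 0, "z": 0, "wx": 0, "wy": 0, "wz": 0}
  ]
}}

```text
time: 9.35
tool_pos: [0.4719, -0.0282, 0.0192]
orientation: [0.999, -0.034, -0.0, 0.0]
ft_force: [-0.2, -0.1, -3.7]
grip_width: 0.029
grip_force: 60.4
```

>>> {"op": "drive_tool", "data": {
  "series": [
    {"x": 0, "y": 0, "z": 0.005, "wx": 0, "wy": 0, "wz": 0},
    {"x": 0, "y": 0, "z": 0.003, "wx": 0, "wy": 0, "wz": 0},
    {"x": 0, "y": 0, "z": 0, "wx": 0, "wy": 0, "wz": 0}
  ]
}}

```text
time: 9.65
tool_pos: [0.4719, -0.0282, 0.019]
orientation: [0.999, -0.034, 0.001, -0.0]
ft_force: [-7.2, 2.3, 36.0]
grip_width: 0.0291
grip_force: 65.7
```

>>> {"op": "drive_tool", "data": {
  "series": [
    {"x": 0, "y": 0, "z": -0.008, "wx": 0, "wy": 0, "wz": 0}
  ]
}}

```text
time: 9.75
tool_pos: [0.472, -0.0282, 0.0198]
orientation: [0.999, -0.034, 0.0, -0.0]
ft_force: [-0.5, 0.8, -4.0]
grip_width: 0.0291
grip_force: 60.5
```

>>> {"op": "drive_tool", "data": {
  "series": [
    {"x": 0, "y": 0, "z": 0, "wx": 0, "wy": 0, "wz": 0},
    {"x": 0, "y": 0, "z": 0, "wx": 0, "wy": 0, "wz": 0},
    {"x": 0, "y": 0, "z": 0, "wx": 0, "wy": 0, "wz": 0},
    {"x": 0, "y": 0, "z": 0, "wx": 0, "wy": 0, "wz": 0},
    {"x": 0, "y": 0, "z": 0, "wx": 0, "wy": 0, "wz": 0},
    {"x": 0, "y": 0, "z": 0, "wx": 0, "wy": 0, "wz": 0}
  ],
  "hand": 1
}}

```text
time: 10.35
tool_pos: [0.4719, -0.0282, 0.0193]
orientation: [0.999, -0.034, -0.0, 0.0]
ft_force: [-0.4, 0.8, -0.2]
grip_width: 0.0852
grip_force: 0.0
```

>>> {"op": "drive_tool", "data": {
  "series": [
    {"x": 0, "y": 0, "z": -0.1, "wx": 0, "wy": 0, "wz": 0},
    {"x": 0, "y": 0, "z": -0.15, "wx": 0, "wy": 0, "wz": 0},
    {"x": 0, "y": 0, "z": -0.2, "wx": 0, "wy": 0, "wz": 0},
    {"x": 0, "y": 0, "z": -0.2, "wx": 0, "wy": 0, "wz": 0},
    {"x": 0, "y": 0, "z": -0.15, "wx": 0, "wy": 0, "wz": 0}
  ]
}}

```text
time: 10.85
tool_pos: [0.4718, -0.0282, 0.1815]
orientation: [0.999, -0.034, 0.0, 0.0]
ft_force: [0.5, 0.1, -0.1]
grip_width: 0.0852
grip_force: 0.0
```

```bash
python3 - <<'E'
from h import *
s=st();print(np.array(s['joint_positions']))
E
```

```text
10.85 [ 0.4718 -0.0282  0.1815] [[0.998, -0.068, 0.001], [-0.068, -0.998, -0.0], [0.001, 0.0, -1.0]] F [ 0.4826  0.066  -0.1043] w 0.08521800688432349 0.0
[-0.3685  0.7581  0.6748  1.9385 -0.7253  0.7036 -0.8866]
```

>>> {"op": "drive_tool", "data": {
  "series": [
    {"x": 0.1, "y": 0, "z": 0, "wx": 0, "wy": 0, "wz": 0},
    {"x": 0.1, "y": 0, "z": 0, "wx": 0, "wy": 0, "wz": 0},
    {"x": 0.08, "y": 0, "z": 0, "wx": 0, "wy": 0, "wz": 0},
    {"x": 0, "y": 0, "z": 0, "wx": 0, "wy": 0, "wz": -0.0952},
    {"x": 0, "y": 0, "z": 0, "wx": 0, "wy": 0, "wz": -0.0952},
    {"x": 0, "y": 0, "z": 0, "wx": 0, "wy": 0, "wz": -0.0952},
    {"x": 0, "y": 0, "z": 0, "wx": 0, "wy": 0, "wz": -0.0952},
    {"x": 0, "y": 0, "z": 0, "wx": 0, "wy": 0, "wz": -0.0952}
  ]
}}

```text
time: 11.65
tool_pos: [0.5277, -0.0319, 0.1793]
orientation: [0.947, 0.32, -0.0, -0.0]
ft_force: [-0.1, -0.2, -0.1]
grip_width: 0.0852
grip_force: 0.0
```

>>> {"op": "drive_tool", "data": {
  "series": [
    {"x": 0, "y": 0, "z": 0, "wx": 0, "wy": 0, "wz": -0.0952},
    {"x": 0, "y": 0, "z": 0, "wx": 0, "wy": 0, "wz": -0.0952},
    {"x": 0, "y": 0, "z": 0, "wx": 0, "wy": 0, "wz": -0.0952},
    {"x": 0, "y": 0, "z": 0, "wx": 0, "wy": 0, "wz": -0.0952},
    {"x": 0, "y": 0, "z": 0, "wx": 0, "wy": 0, "wz": -0.0952},
    {"x": 0, "y": 0, "z": 0, "wx": 0, "wy": 0, "wz": -0.0952}
  ]
}}

```text
time: 12.25
tool_pos: [0.5277, -0.0319, 0.1793]
orientation: [0.729, 0.685, -0.0, -0.0]
ft_force: [0.4, 0.1, -0.3]
grip_width: 0.0853
grip_force: 0.0
```

```bash
python3 - <<'E'
from h import *
s=st();print(np.array(s['joint_positions']))
E
```

```text
12.25 [ 0.5277 -0.0319  0.1793] [[0.062, 0.998, -0.0], [0.998, -0.062, -0.0], [-0.0, -0.0, -1.0]] F [ 0.4121  0.1481 -0.3397] w 0.08529670668352006 0.0
[-0.1247  0.7398  0.2329  1.741  -0.2469  0.6896  0.1791]
```

>>> {"op": "drive_tool", "data": {
  "series": [
    {"x": 0, "y": 0, "z": 0, "wx": 0, "wy": 0, "wz": -0.0952},
    {"x": 0, "y": 0, "z": 0, "wx": 0, "wy": 0, "wz": -0.0952},
    {"x": 0, "y": 0, "z": 0, "wx": 0, "wy": 0, "wz": -0.0952},
    {"x": 0, "y": 0, "z": 0, "wx": 0, "wy": 0, "wz": -0.0952},
    {"x": 0, "y": 0, "z": 0, "wx": 0, "wy": 0, "wz": -0.0952},
    {"x": 0, "y": 0, "z": 0, "wx": 0, "wy": 0, "wz": -0.0952}
  ]
}}

```text
time: 12.85
tool_pos: [0.5276, -0.032, 0.1793]
orientation: [0.378, 0.926, -0.0, -0.0]
ft_force: [-0.4, 0.7, 0.3]
grip_width: 0.0855
grip_force: 0.0
```

>>> {"op": "drive_tool", "data": {
  "series": [
    {"x": 0, "y": 0, "z": 0, "wx": 0, "wy": 0, "wz": -0.0952},
    {"x": 0, "y": 0, "z": 0, "wx": 0, "wy": 0, "wz": -0.0952},
    {"x": 0, "y": 0, "z": 0, "wx": 0, "wy": 0, "wz": -0.0952},
    {"x": 0, "y": 0, "z": 0, "wx": 0, "wy": 0, "wz": -0.0952},
    {"x": 0, "y": 0, "z": 0, "wx": 0, "wy": 0, "wz": -0.0952},
    {"x": 0, "y": 0, "z": 0, "wx": 0, "wy": 0, "wz": 0}
  ]
}}

```text
time: 13.45
tool_pos: [0.5277, -0.0322, 0.1792]
orientation: [0.033, 0.999, 0.0, -0.0]
ft_force: [0.7, -0.4, 0.1]
grip_width: 0.0854
grip_force: 0.0
```

```bash
python3 - <<'E'
from h import *
s=st();print(np.array(s['joint_positions']))
c=cam('wrist','w3.png');np.savez('w3.npz',**c)
E
```

```text
13.45 [ 0.5277 -0.0322  0.1792] [[-0.998, 0.065, -0.0], [0.065, 0.998, 0.0], [0.0, 0.0, -1.0]] F [ 0.6901 -0.3844  0.0729] w 0.08539631563045914 0.0
[ 0.1268  0.73   -0.233   1.7326  0.2391  0.707   1.2739]
```

View pics/w3.png

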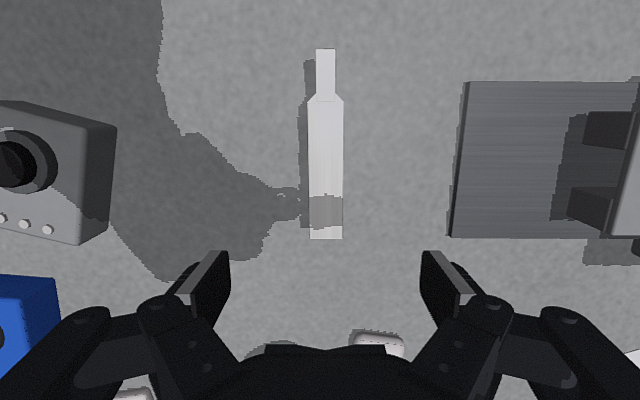

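The bar lies free on the bench: tongue end at (325,48), plain end at row 239 (columns 310-343), upright and aligned with the tool.

```bash
python3 - <<'E'
from h import *
c=dict(np.load('w3.npz'));P=pts(c);Z=P[...,2]
m=((Z>.035)&(Z<.046));m[:,:290]=0;m[:,370:]=0;m[245:]=0
R,t=c['R'],c['t'];o=-R.T@t
def ray(u,v,z):
    d=R.T@np.array([(u-c['cx'])/c['fx'],(v-c['cy'])/c['fy'],1]); return (o+d*(z-o[2])/d[2])[:2]
M=[]
for v in range(55,236,10):
    u=np.where(m[v])[0]; M.append((ray(u[0]-.5,v,.04)+ray(u[-1]+.5,v,.04))/2)
M=np.array(M);k=np.polyfit(M[:,0],M[:,1],1);print('axis y=',k, 'resid',np.abs(np.polyval(k,M[:,0])-M[:,1]).max())
vv=np.where(m[:,325])[0];a,b=ray(325,vv[0]-.5,.04),ray(325,vv[-1]+.5,.04);print(a,b,np.linalg.norm(a-b),(a+b)/2)
E
```

```text
axis y= [-0.06209755  0.00092788] resid 0.00033843051198265833
[ 0.41450556 -0.02445959] [ 0.57311243 -0.03492177] 0.15895155133882213 [ 0.493809   -0.02969068]
```

>>> {"op": "drive_tool", "data": {
  "series": [
    {"x": 0, "y": 0, "z": 0.12, "wx": 0, "wy": 0, "wz": 0},
    {"x": 0, "y": 0, "z": 0.16, "wx": 0, "wy": 0, "wz": 0},
    {"x": 0, "y": 0, "z": 0.16, "wx": 0, "wy": 0, "wz": 0},
    {"x": 0, "y": 0, "z": 0.16, "wx": 0, "wy": 0, "wz": 0},
    {"x": 0, "y": 0, "z": 0.1, "wx": 0, "wy": 0, "wz": 0},
    {"x": 0, "y": 0, "z": 0.08, "wx": 0, "wy": 0, "wz": 0},
    {"x": 0, "y": 0, "z": 0, "wx": 0, "wy": 0, "wz": 0}
  ]
}}

```text
time: 14.2
tool_pos: [0.5269, -0.0319, 0.0218]
orientation: [0.036, 0.999, -0.0, -0.001]
ft_force: [0.6, -0.1, 0.5]
grip_width: 0.0853
grip_force: 0.0
```

>>> {"op": "drive_tool", "data": {
  "series": [
    {"x": 0, "y": 0, "z": 0, "wx": 0, "wy": 0, "wz": 0},
    {"x": 0, "y": 0, "z": 0, "wx": 0, "wy": 0, "wz": 0},
    {"x": 0, "y": 0, "z": 0, "wx": 0, "wy": 0, "wz": 0},
    {"x": 0, "y": 0, "z": 0, "wx": 0, "wy": 0, "wz": 0},
    {"x": 0, "y": 0, "z": 0, "wx": 0, "wy": 0, "wz": 0},
    {"x": 0, "y": 0, "z": 0, "wx": 0, "wy": 0, "wz": 0},
    {"x": 0, "y": 0, "z": 0, "wx": 0, "wy": 0, "wz": 0},
    {"x": 0, "y": 0, "z": 0, "wx": 0, "wy": 0, "wz": 0}
  ],
  "hand": 0
}}

```text
time: 15.0
tool_pos: [0.5281, -0.032, 0.0241]
orientation: [0.034, 0.999, -0.0, 0.0]
ft_force: [-1.9, 0.6, 12.0]
grip_width: 0.0291
grip_force: 60.1
```

>>> {"op": "drive_tool", "data": {
  "series": [
    {"x": 0, "y": 0, "z": -0.05, "wx": 0, "wy": 0, "wz": 0},
    {"x": 0, "y": 0, "z": -0.1, "wx": 0, "wy": 0, "wz": 0},
    {"x": 0, "y": 0, "z": -0.1, "wx": 0, "wy": 0, "wz": 0},
    {"x": 0, "y": 0, "z": -0.1, "wx": 0, "wy": 0, "wz": 0}
  ]
}}

```text
time: 15.4
tool_pos: [0.5276, -0.032, 0.0947]
orientation: [0.034, 0.999, -0.0, -0.0]
ft_force: [-0.2, 0.8, -3.9]
grip_width: 0.0288
grip_force: 59.7
```

>>> {"op": "drive_tool", "data": {
  "series": [
    {"x": 0, "y": 0, "z": 0, "wx": 0, "wy": 0, "wz": 0.0954},
    {"x": 0, "y": 0, "z": 0, "wx": 0, "wy": 0, "wz": 0.0954},
    {"x": 0, "y": 0, "z": 0, "wx": 0, "wy": 0, "wz": 0.0954},
    {"x": 0, "y": 0, "z": 0, "wx": 0, "wy": 0, "wz": 0.0954},
    {"x": 0, "y": 0, "z": 0, "wx": 0, "wy": 0, "wz": 0.0954},
    {"x": 0, "y": 0, "z": 0, "wx": 0, "wy": 0, "wz": 0.0954}
  ]
}}

```text
time: 16.0
tool_pos: [0.5277, -0.0318, 0.0939]
orientation: [0.449, 0.893, 0.0, -0.0]
ft_force: [-0.7, -0.2, -3.4]
grip_width: 0.0289
grip_force: 59.9
```

>>> {"op": "drive_tool", "data": {
  "series": [
    {"x": 0, "y": 0, "z": 0, "wx": 0, "wy": 0, "wz": 0.0954},
    {"x": 0, "y": 0, "z": 0, "wx": 0, "wy": 0, "wz": 0.0954},
    {"x": 0, "y": 0, "z": 0, "wx": 0, "wy": 0, "wz": 0.0954},
    {"x": 0, "y": 0, "z": 0, "wx": 0, "wy": 0, "wz": 0.0954},
    {"x": 0, "y": 0, "z": 0, "wx": 0, "wy": 0, "wz": 0.0954},
    {"x": 0, "y": 0, "z": 0, "wx": 0, "wy": 0, "wz": 0}
  ]
}}

```text
time: 16.6
tool_pos: [0.5277, -0.0316, 0.0937]
orientation: [0.733, 0.681, 0.0, -0.0]
ft_force: [0.8, 0.5, -3.6]
grip_width: 0.029
grip_force: 59.9
```

>>> {"op": "drive_tool", "data": {
  "series": [
    {"x": 0.1, "y": -0.018, "z": 0, "wx": 0, "wy": 0, "wz": 0},
    {"x": 0.1, "y": -0.018, "z": 0, "wx": 0, "wy": 0, "wz": 0},
    {"x": 0.1, "y": -0.018, "z": 0, "wx": 0, "wy": 0, "wz": 0},
    {"x": 0.1, "y": -0.018, "z": 0, "wx": 0, "wy": 0, "wz": 0},
    {"x": 0.1, "y": -0.018, "z": 0, "wx": 0, "wy": 0, "wz": 0},
    {"x": 0, "y": 0, "z": 0, "wx": 0, "wy": 0, "wz": 0}
  ]
}}

```text
time: 17.2
tool_pos: [0.5164, 0.0721, 0.0935]
orientation: [0.729, 0.685, 0.0, -0.001]
ft_force: [-0.3, -0.8, -4.0]
grip_width: 0.0289
grip_force: 59.8
```

```bash
python3 - <<'E'
from h import *
s=st();print(np.array(s['joint_positions']))
c=cam('wrist','w4.png');np.savez('w4.npz',**c)
E
```

```text
17.2 [0.5164 0.0721 0.0935] [[0.063, 0.998, -0.001], [0.998, -0.063, 0.002], [0.002, -0.001, -1.0]] F [-0.3092 -0.8316 -3.9761] w 0.028902913612367787 59.837427735328674
[-0.3177  0.8764  0.2238  1.8368 -0.3894  0.4718  0.1145]
```

View pics/w4.png

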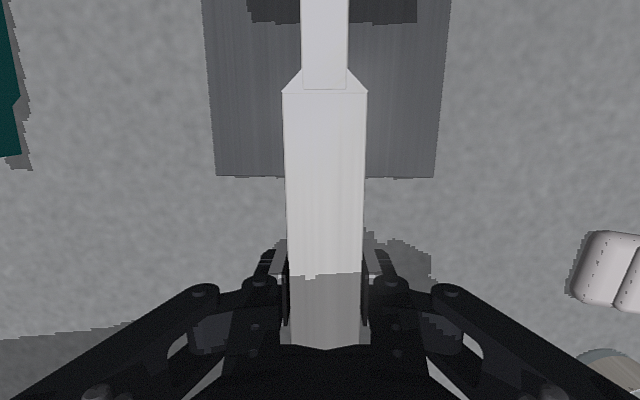

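The bar is gripped by its plain half and lined up: wide part at columns 283-366, centred over the bed (columns 213-435 at its front edge). It is ready to go down onto the bed.

>>> {"op": "drive_tool", "data": {
  "series": [
    {"x": 0, "y": 0, "z": 0.08, "wx": 0, "wy": 0, "wz": 0},
    {"x": 0, "y": 0, "z": 0.1, "wx": 0, "wy": 0, "wz": 0},
    {"x": 0, "y": 0, "z": 0.08, "wx": 0, "wy": 0, "wz": 0},
    {"x": 0, "y": 0, "z": 0.025, "wx": 0, "wy": 0, "wz": 0},
    {"x": 0, "y": 0, "z": 0, "wx": 0, "wy": 0, "wz": 0},
    {"x": 0, "y": 0, "z": 0, "wx": 0, "wy": 0, "wz": 0}
  ]
}}

```text
time: 17.85
tool_pos: [0.5172, 0.0688, 0.037]
orientation: [0.732, 0.682, 0.0, 0.0]
ft_force: [-0.6, 0.5, -3.6]
grip_width: 0.029
grip_force: 59.8
```

>>> {"op": "drive_tool", "data": {
  "series": [
    {"x": 0, "y": -0.005, "z": 0.008, "wx": 0, "wy": 0, "wz": 0},
    {"x": 0.06, "y": 0, "z": 0, "wx": 0, "wy": 0, "wz": 0},
    {"x": 0.06, "y": 0, "z": 0, "wx": 0, "wy": 0, "wz": 0},
    {"x": 0.06, "y": 0, "z": 0, "wx": 0, "wy": 0, "wz": 0},
    {"x": 0, "y": 0, "z": 0, "wx": 0, "wy": 0, "wz": 0}
  ]
}}

```text
time: 18.35
tool_pos: [0.5184, 0.1079, 0.0347]
orientation: [0.731, 0.683, 0.0, -0.0]
ft_force: [0.0, 0.3, -3.1]
grip_width: 0.029
grip_force: 59.8
```

>>> {"op": "drive_tool", "data": {
  "series": [
    {"x": 0.06, "y": 0, "z": 0, "wx": 0, "wy": 0, "wz": 0},
    {"x": 0.06, "y": 0, "z": 0, "wx": 0, "wy": 0, "wz": 0},
    {"x": 0.06, "y": 0, "z": 0, "wx": 0, "wy": 0, "wz": 0},
    {"x": 0.06, "y": 0, "z": 0, "wx": 0, "wy": 0, "wz": 0},
    {"x": 0, "y": 0, "z": 0, "wx": 0, "wy": 0, "wz": 0}
  ]
}}

```text
time: 18.85
tool_pos: [0.5217, 0.1553, 0.0346]
orientation: [0.731, 0.683, 0.0, -0.0]
ft_force: [0.5, 0.1, -3.7]
grip_width: 0.0287
grip_force: 59.9
```

>>> {"op": "drive_tool", "data": {
  "series": [
    {"x": 0.03, "y": 0, "z": 0, "wx": 0, "wy": 0, "wz": 0},
    {"x": 0.03, "y": 0, "z": 0, "wx": 0, "wy": 0, "wz": 0},
    {"x": 0.01, "y": 0, "z": 0, "wx": 0, "wy": 0, "wz": 0},
    {"x": 0, "y": 0, "z": 0, "wx": 0, "wy": 0, "wz": 0}
  ]
}}

```text
time: 19.25
tool_pos: [0.5228, 0.1671, 0.0347]
orientation: [0.732, 0.682, -0.0, -0.0]
ft_force: [0.0, -1.0, -5.2]
grip_width: 0.0291
grip_force: 59.9
```

>>> {"op": "drive_tool", "data": {
  "series": [
    {"x": 0.006, "y": 0, "z": 0, "wx": 0, "wy": 0, "wz": 0},
    {"x": 0.006, "y": 0, "z": 0, "wx": 0, "wy": 0, "wz": 0},
    {"x": 0.006, "y": 0, "z": 0, "wx": 0, "wy": 0, "wz": 0},
    {"x": 0, "y": 0, "z": 0, "wx": 0, "wy": 0, "wz": 0}
  ]
}}

```text
time: 19.65
tool_pos: [0.5231, 0.1706, 0.0347]
orientation: [0.732, 0.682, -0.0, 0.0]
ft_force: [0.3, -0.0, -3.9]
grip_width: 0.029
grip_force: 59.9
```

>>> {"op": "drive_tool", "data": {
  "series": [
    {"x": 0.005, "y": 0, "z": 0, "wx": 0, "wy": 0, "wz": 0},
    {"x": 0.005, "y": 0, "z": 0, "wx": 0, "wy": 0, "wz": 0},
    {"x": 0.005, "y": 0, "z": 0, "wx": 0, "wy": 0, "wz": 0},
    {"x": 0, "y": 0, "z": 0, "wx": 0, "wy": 0, "wz": 0}
  ]
}}

```text
time: 20.05
tool_pos: [0.5233, 0.1735, 0.0347]
orientation: [0.732, 0.682, -0.0, 0.0]
ft_force: [0.0, 0.0, -3.7]
grip_width: 0.0292
grip_force: 59.9
```

>>> {"op": "drive_tool", "data": {
  "series": [
    {"x": 0.003, "y": 0, "z": 0, "wx": 0, "wy": 0, "wz": 0},
    {"x": 0.003, "y": 0, "z": 0, "wx": 0, "wy": 0, "wz": 0},
    {"x": 0, "y": 0, "z": 0, "wx": 0, "wy": 0, "wz": 0}
  ]
}}

```text
time: 20.35
tool_pos: [0.5233, 0.1736, 0.0346]
orientation: [0.732, 0.681, -0.001, 0.0]
ft_force: [-1.4, -7.3, -2.3]
grip_width: 0.0288
grip_force: 60.0
```

>>> {"op": "drive_tool", "data": {
  "series": [
    {"x": 0.002, "y": 0, "z": 0, "wx": 0, "wy": 0, "wz": 0},
    {"x": 0, "y": 0, "z": 0.003, "wx": 0, "wy": 0, "wz": 0},
    {"x": 0, "y": 0, "z": 0, "wx": 0, "wy": 0, "wz": 0}
  ]
}}

```text
time: 20.65
tool_pos: [0.5233, 0.1736, 0.0342]
orientation: [0.732, 0.681, -0.001, 0.001]
ft_force: [-3.1, -11.0, 0.4]
grip_width: 0.029
grip_force: 60.6
```

Firm stop contact at 11 N, with the bar's weight on the bed. I'll release, lift off, and check.

>>> {"op": "drive_tool", "data": {
  "series": [
    {"x": 0, "y": 0, "z": 0, "wx": 0, "wy": 0, "wz": 0},
    {"x": 0, "y": 0, "z": 0, "wx": 0, "wy": 0, "wz": 0},
    {"x": 0, "y": 0, "z": 0, "wx": 0, "wy": 0, "wz": 0},
    {"x": 0, "y": 0, "z": 0, "wx": 0, "wy": 0, "wz": 0},
    {"x": 0, "y": 0, "z": 0, "wx": 0, "wy": 0, "wz": 0},
    {"x": 0, "y": 0, "z": 0, "wx": 0, "wy": 0, "wz": 0}
  ],
  "hand": 1
}}

```text
time: 21.25
tool_pos: [0.5234, 0.1752, 0.0341]
orientation: [0.732, 0.682, 0.0, 0.0]
ft_force: [1.2, 0.1, 0.3]
grip_width: 0.0858
grip_force: 0.0
```

>>> {"op": "drive_tool", "data": {
  "series": [
    {"x": 0, "y": 0, "z": -0.1, "wx": 0, "wy": 0, "wz": 0},
    {"x": 0, "y": 0, "z": -0.15, "wx": 0, "wy": 0, "wz": 0},
    {"x": 0, "y": 0, "z": -0.2, "wx": 0, "wy": 0, "wz": 0},
    {"x": 0, "y": 0, "z": -0.2, "wx": 0, "wy": 0, "wz": 0},
    {"x": 0, "y": 0, "z": -0.2, "wx": 0, "wy": 0, "wz": 0},
    {"x": 0, "y": 0, "z": -0.15, "wx": 0, "wy": 0, "wz": 0},
    {"x": 0, "y": 0, "z": 0, "wx": 0, "wy": 0, "wz": 0}
  ]
}}

```text
time: 21.95
tool_pos: [0.5245, 0.1753, 0.2377]
orientation: [0.732, 0.682, 0.002, 0.001]
ft_force: [0.4, 0.3, -0.5]
grip_width: 0.0851
grip_force: 0.0
```

```bash
python3 - <<'E'
from h import *
s=st()
c=cam('wrist','w5.png');np.savez('w5.npz',**c)
P=pts(c);Z=P[...,2];R,t=c['R'],c['t'];o=-R.T@t
def ray(u,v,z):
    d=R.T@np.array([(u-c['cx'])/c['fx'],(v-c['cy'])/c['fy'],1]); return (o+d*(z-o[2])/d[2])[:2]
m=(Z>.058)&(Z<.068);m[:,:250]=0;m[:,400:]=0
F=[]
for u in (285,295,355,365): F.append(ray(u,np.where(m[:,u])[0].max()+.5,.064))
F=np.array(F);k=np.polyfit(F[:,0],F[:,1],1)
b=(Z>.042)&(Z<.055);b[:,:295]=0;b[:,355:]=0;b[250:]=0
cols=np.where(b.sum(0)>20)[0];print('cols',cols.min(),cols.max())
for u in (318,325,332):
    e=ray(u,np.where(b[:,u])[0].max()+.5,.05);f=np.polyval(k,e[0]);print('end',e,'mouth y',f,'out mm',(f-e[1])*997)
vs=[v for v in range(170,225,6)];M=[]
for v in vs:
    u=np.where(b[v])[0]
    if len(u)>10: M.append((ray(u[0]-.5,v,.05)+ray(u[-1]+.5,v,.05))/2)
M=np.array(M);print(np.polyfit(M[:,1],M[:,0],1),M[0],M[-1])
E
```

```text
21.95 [0.5245 0.1753 0.2377] [[0.071, 0.997, 0.005], [0.998, -0.071, 0.002], [0.002, 0.005, -1.0]] F [ 0.4029  0.2734 -0.4698] w 0.08507087398327641 0.0
cols 308 337
end [0.516 0.13 ] mouth y 0.20779122497460661 out mm 77.59845241399935
end [0.5234 0.1294] mouth y 0.207256365061282 out mm 77.60747770180657
end [0.5308 0.1289] mouth y 0.2067213779578594 out mm 77.61650513583412
[0.0736 0.5113] [0.5249 0.1858] [0.5212 0.1346]
```

View pics/w5.png

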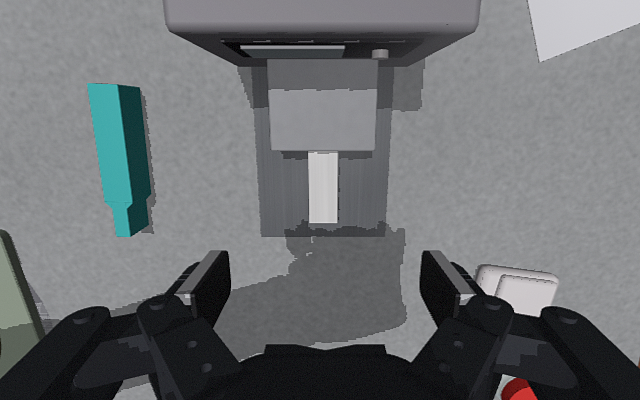

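The bar is in the tunnel between columns 308 and 338 with its plain end at row 223. By measurement 77.6 mm stands out of the mouth, against 78 mm when fully home. Now to the jog button, with the gripper closed.

>>> {"op": "drive_tool", "data": {
  "series": [
    {"x": -0.189, "y": -0.003, "z": 0, "wx": 0, "wy": 0, "wz": 0},
    {"x": -0.189, "y": -0.003, "z": 0, "wx": 0, "wy": 0, "wz": 0},
    {"x": -0.189, "y": -0.003, "z": 0, "wx": 0, "wy": 0, "wz": 0},
    {"x": -0.189, "y": -0.003, "z": 0, "wx": 0, "wy": 0, "wz": 0},
    {"x": -0.189, "y": -0.003, "z": 0, "wx": 0, "wy": 0, "wz": 0},
    {"x": -0.189, "y": -0.003, "z": 0, "wx": 0, "wy": 0, "wz": 0}
  ],
  "hand": 0
}}

```text
time: 22.6
tool_pos: [0.5031, -0.0522, 0.2332]
orientation: [0.732, 0.682, -0.001, -0.001]
ft_force: [0.9, -0.6, 0.2]
grip_width: 0.0
grip_force: 0.0
```

>>> {"op": "drive_tool", "data": {
  "series": [
    {"x": -0.189, "y": -0.003, "z": 0, "wx": 0, "wy": 0, "wz": 0},
    {"x": -0.189, "y": -0.003, "z": 0, "wx": 0, "wy": 0, "wz": 0},
    {"x": -0.189, "y": -0.003, "z": 0, "wx": 0, "wy": 0, "wz": 0},
    {"x": -0.189, "y": -0.003, "z": 0, "wx": 0, "wy": 0, "wz": 0},
    {"x": -0.189, "y": -0.003, "z": 0, "wx": 0, "wy": 0, "wz": 0},
    {"x": -0.189, "y": -0.003, "z": 0, "wx": 0, "wy": 0, "wz": 0},
    {"x": 0, "y": 0, "z": 0, "wx": 0, "wy": 0, "wz": 0},
    {"x": 0, "y": 0, "z": 0, "wx": 0, "wy": 0, "wz": 0}
  ]
}}

```text
time: 23.4
tool_pos: [0.4836, -0.2771, 0.2331]
orientation: [0.732, 0.681, -0.0, -0.001]
ft_force: [0.7, 0.7, 0.5]
grip_width: 0.0002
grip_force: 0.0
```

```bash
python3 - <<'E'
from h import *
s=st();print(np.array(s['joint_positions']))
c=cam('wrist','w6.png');np.savez('w6.npz',**c)
P=pts(c);Z=P[...,2];R,t=c['R'],c['t'];o=-R.T@t
m=((Z>.062)&(Z<.074)).astype(np.uint8); m[250:]=0
n,l,ss,cc=cv2.connectedComponentsWithStats(m)
for i in range(1,n):
    if ss[i,4]>150:
        u,v=cc[i]; d=R.T@np.array([(u-c['cx'])/c['fx'],(v-c['cy'])/c['fy'],1]); print(ss[i],cc[i],o+d*(.069-o[2])/d[2],c['image'][int(v),int(u)])
E
```

```text
23.4 [ 0.4836 -0.2771  0.2331] [[0.072, 0.997, -0.001], [0.997, -0.072, 0.001], [0.001, -0.001, -1.0]] F [0.722  0.6765 0.4812] w 0.00015040203539347835 0.0
[ 0.3034  0.7134  0.3128  1.5685 -0.2595  0.9025  0.6345]
[ 307  167   37   37 1056] [325.2159 185.0919] [ 0.4849 -0.2772  0.069 ] [68 64 65]
[117 203  47  47 362] [148.9586 219.8039] [ 0.3101 -0.2995  0.069 ] [182 177 177]
[ 94 210  21  40 372] [102.1532 232.6586] [ 0.2608 -0.3094  0.069 ] [115 114 112]
```

View pics/w6.png

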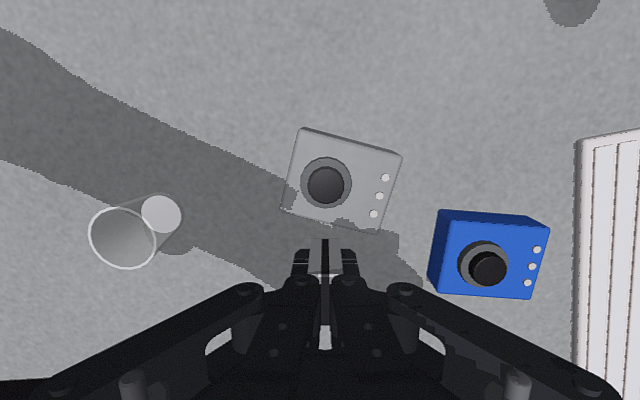

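The jog button on the grey box is at (325,185), directly under the TCP to within 1.3 mm. The blue decoy is at (488,265) and the beaker at (135,232), both clear.

>>> {"op": "drive_tool", "data": {
  "series": [
    {"x": 0, "y": 0.0065, "z": 0.12, "wx": 0, "wy": 0, "wz": 0},
    {"x": 0, "y": 0, "z": 0.16, "wx": 0, "wy": 0, "wz": 0},
    {"x": 0, "y": 0, "z": 0.16, "wx": 0, "wy": 0, "wz": 0},
    {"x": 0, "y": 0, "z": 0.15, "wx": 0, "wy": 0, "wz": 0},
    {"x": 0, "y": 0, "z": 0.1, "wx": 0, "wy": 0, "wz": 0},
    {"x": 0, "y": 0, "z": 0.04, "wx": 0, "wy": 0, "wz": 0},
    {"x": 0, "y": 0, "z": 0, "wx": 0, "wy": 0, "wz": 0},
    {"x": 0, "y": 0, "z": 0, "wx": 0, "wy": 0, "wz": 0}
  ]
}}

```text
time: 24.25
tool_pos: [0.4858, -0.2768, 0.089]
orientation: [0.732, 0.682, 0.0, 0.0]
ft_force: [-0.3, -0.0, -0.1]
grip_width: -0.0001
grip_force: 0.0
```

>>> {"op": "drive_tool", "data": {
  "series": [
    {"x": 0, "y": 0, "z": 0.015, "wx": 0, "wy": 0, "wz": 0},
    {"x": 0, "y": 0, "z": 0.015, "wx": 0, "wy": 0, "wz": 0},
    {"x": 0, "y": 0, "z": 0.015, "wx": 0, "wy": 0, "wz": 0},
    {"x": 0, "y": 0, "z": 0, "wx": 0, "wy": 0, "wz": 0}
  ]
}}

```text
time: 24.65
tool_pos: [0.4856, -0.277, 0.079]
orientation: [0.732, 0.682, 0.0, 0.0]
ft_force: [1.4, 0.5, 3.4]
grip_width: -0.0001
grip_force: 1.1
```

>>> {"op": "drive_tool", "data": {
  "series": [
    {"x": 0, "y": 0, "z": 0.015, "wx": 0, "wy": 0, "wz": 0},
    {"x": 0, "y": 0, "z": 0.015, "wx": 0, "wy": 0, "wz": 0},
    {"x": 0, "y": 0, "z": 0.008, "wx": 0, "wy": 0, "wz": 0},
    {"x": 0, "y": 0, "z": 0, "wx": 0, "wy": 0, "wz": 0},
    {"x": 0, "y": 0, "z": 0, "wx": 0, "wy": 0, "wz": 0}
  ]
}}

```text
time: 25.15
tool_pos: [0.4856, -0.277, 0.072]
orientation: [0.732, 0.682, 0.0, 0.0]
ft_force: [-1.1, 1.7, 13.5]
grip_width: -0.0003
grip_force: 7.1
```

>>> {"op": "drive_tool", "data": {
  "series": [
    {"x": 0, "y": 0, "z": 0.002, "wx": 0, "wy": 0, "wz": 0},
    {"x": 0, "y": 0, "z": 0, "wx": 0, "wy": 0, "wz": 0},
    {"x": 0, "y": 0, "z": 0, "wx": 0, "wy": 0, "wz": 0},
    {"x": 0, "y": 0, "z": 0, "wx": 0, "wy": 0, "wz": 0},
    {"x": 0, "y": 0, "z": 0, "wx": 0, "wy": 0, "wz": 0},
    {"x": 0, "y": 0, "z": 0, "wx": 0, "wy": 0, "wz": 0},
    {"x": 0, "y": 0, "z": 0, "wx": 0, "wy": 0, "wz": 0},
    {"x": 0, "y": 0, "z": 0, "wx": 0, "wy": 0, "wz": 0}
  ]
}}

```text
time: 25.95
tool_pos: [0.4856, -0.277, 0.0718]
orientation: [0.732, 0.682, 0.0, 0.0]
ft_force: [-2.1, 3.4, 21.1]
grip_width: -0.0
grip_force: 10.4
```

>>> {"op": "drive_tool", "data": {
  "series": [
    {"x": 0, "y": 0, "z": 0, "wx": 0, "wy": 0, "wz": 0},
    {"x": 0, "y": 0, "z": 0, "wx": 0, "wy": 0, "wz": 0},
    {"x": 0, "y": 0, "z": 0, "wx": 0, "wy": 0, "wz": 0},
    {"x": 0, "y": 0, "z": 0, "wx": 0, "wy": 0, "wz": 0},
    {"x": 0, "y": 0, "z": 0, "wx": 0, "wy": 0, "wz": 0},
    {"x": 0, "y": 0, "z": 0, "wx": 0, "wy": 0, "wz": 0},
    {"x": 0, "y": 0, "z": 0, "wx": 0, "wy": 0, "wz": 0},
    {"x": 0, "y": 0, "z": 0, "wx": 0, "wy": 0, "wz": 0}
  ]
}}

```text
time: 26.75
tool_pos: [0.4856, -0.277, 0.0718]
orientation: [0.732, 0.682, 0.0, 0.0]
ft_force: [-3.7, 3.6, 20.3]
grip_width: -0.0
grip_force: 10.4
```

>>> {"op": "drive_tool", "data": {
  "series": [
    {"x": 0, "y": 0, "z": 0, "wx": 0, "wy": 0, "wz": 0},
    {"x": 0, "y": 0, "z": 0, "wx": 0, "wy": 0, "wz": 0},
    {"x": 0, "y": 0, "z": 0, "wx": 0, "wy": 0, "wz": 0},
    {"x": 0, "y": 0, "z": 0, "wx": 0, "wy": 0, "wz": 0},
    {"x": 0, "y": 0, "z": 0, "wx": 0, "wy": 0, "wz": 0},
    {"x": 0, "y": 0, "z": 0, "wx": 0, "wy": 0, "wz": 0},
    {"x": 0, "y": 0, "z": 0, "wx": 0, "wy": 0, "wz": 0},
    {"x": 0, "y": 0, "z": 0, "wx": 0, "wy": 0, "wz": 0}
  ]
}}

```text
time: 27.55
tool_pos: [0.4857, -0.277, 0.0719]
orientation: [0.732, 0.682, 0.0, 0.0]
ft_force: [-2.4, 3.0, 20.0]
grip_width: 0.0001
grip_force: 10.4
```

>>> {"op": "drive_tool", "data": {
  "series": [
    {"x": 0, "y": 0, "z": 0, "wx": 0, "wy": 0, "wz": 0},
    {"x": 0, "y": 0, "z": 0, "wx": 0, "wy": 0, "wz": 0},
    {"x": 0, "y": 0, "z": 0, "wx": 0, "wy": 0, "wz": 0},
    {"x": 0, "y": 0, "z": 0, "wx": 0, "wy": 0, "wz": 0},
    {"x": 0, "y": 0, "z": 0, "wx": 0, "wy": 0, "wz": 0},
    {"x": 0, "y": 0, "z": 0, "wx": 0, "wy": 0, "wz": 0},
    {"x": 0, "y": 0, "z": 0, "wx": 0, "wy": 0, "wz": 0},
    {"x": 0, "y": 0, "z": 0, "wx": 0, "wy": 0, "wz": 0}
  ]
}}

```text
time: 28.35
tool_pos: [0.4856, -0.277, 0.0718]
orientation: [0.732, 0.682, 0.0, 0.0]
ft_force: [-2.8, 2.8, 20.4]
grip_width: 0.0002
grip_force: 10.4
```

>>> {"op": "drive_tool", "data": {
  "series": [
    {"x": 0, "y": 0, "z": 0, "wx": 0, "wy": 0, "wz": 0},
    {"x": 0, "y": 0, "z": 0, "wx": 0, "wy": 0, "wz": 0},
    {"x": 0, "y": 0, "z": 0, "wx": 0, "wy": 0, "wz": 0},
    {"x": 0, "y": 0, "z": 0, "wx": 0, "wy": 0, "wz": 0},
    {"x": 0, "y": 0, "z": 0, "wx": 0, "wy": 0, "wz": 0},
    {"x": 0, "y": 0, "z": 0, "wx": 0, "wy": 0, "wz": 0},
    {"x": 0, "y": 0, "z": 0, "wx": 0, "wy": 0, "wz": 0},
    {"x": 0, "y": 0, "z": 0, "wx": 0, "wy": 0, "wz": 0}
  ]
}}

```text
time: 29.15
tool_pos: [0.4856, -0.277, 0.0719]
orientation: [0.732, 0.682, 0.0, 0.0]
ft_force: [-2.8, 3.6, 20.3]
grip_width: -0.0
grip_force: 10.4
```

>>> {"op": "drive_tool", "data": {
  "series": [
    {"x": 0, "y": 0, "z": -0.03, "wx": 0, "wy": 0, "wz": 0},
    {"x": 0, "y": 0, "z": -0.1, "wx": 0, "wy": 0, "wz": 0},
    {"x": 0, "y": 0, "z": -0.15, "wx": 0, "wy": 0, "wz": 0},
    {"x": 0, "y": 0, "z": -0.15, "wx": 0, "wy": 0, "wz": 0},
    {"x": 0, "y": 0, "z": -0.15, "wx": 0, "wy": 0, "wz": 0},
    {"x": 0, "y": 0, "z": -0.1, "wx": 0, "wy": 0, "wz": 0},
    {"x": 0, "y": 0, "z": 0, "wx": 0, "wy": 0, "wz": 0},
    {"x": 0, "y": 0, "z": 0, "wx": 0, "wy": 0, "wz": 0}
  ]
}}

```text
time: 29.95
tool_pos: [0.4853, -0.2768, 0.2068]
orientation: [0.732, 0.682, -0.0, -0.0]
ft_force: [-0.1, 0.8, -0.4]
grip_width: 0.0002
grip_force: 0.0
```

```bash
python3 - <<'E'
from h import *
st()
c=cam('top','t9.png');P=pts(c);Z=P[...,2];q=dict(np.load('t0.npz'));P0=pts(q)
for n,(u,v) in dict(jog=(401,211),jar=(333,116),mouse=(297,118),bk=(417,288)).items(): print(n,P[v,u],P0[v,u])
w=cam('wrist');Q=pts(w);print('jog wrist',np.median(Q[178:192,318:332,2]))
E
```

```text
29.95 [ 0.4853 -0.2768  0.2068] [[0.071, 0.997, -0.0], [0.997, -0.071, 0.0], [0.0, -0.0, -1.0]] F [-0.0535  0.8456 -0.3744] w 0.0002150316556340458 0.0
jog [ 0.3849 -0.1211  0.7263] [ 0.4836 -0.2757  0.0677]
jar [ 0.7358 -0.0937  0.0821] [ 0.7352 -0.0936  0.0835]
mouse [0.7482 0.0052 0.0311] [0.7491 0.0053 0.0289]
bk [ 0.3202 -0.1258  0.755 ] [ 0.2841 -0.3292  0.007 ]
jog wrist 0.06883473433628262
```

View pics/t9.png

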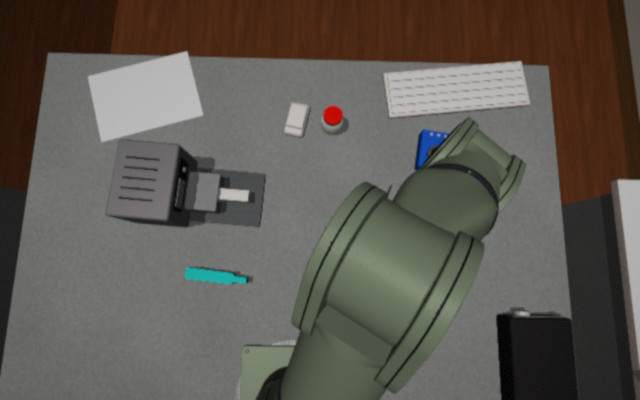

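The top view shows the bar in the reader with its plain end out at (235,196), and the jar (333,118) and mouse (297,118) unmoved. The jog button is back up at 69 mm.

```bash
python3 -c "
from plant import env
print(env.job_done())"
```

```text
the job is handed in; nothing more can be done
None
```

The job is handed in at about 30 s of the 72 s: the bar is tongue-first against the reader's stop, the jog button was held fully down for about 4 s and came back up, the jar and mouse measured unmoved, and the beaker was not re-measured at the end, though nothing went near it.

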